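# Stand the rack plate up on its drain stand

### The job

The perforated aluminium rack plate is lying propped on the drain stand. Push it against the stand's backrest and tip it up on its lower edge until it stands upright, leaning flat and square on the backrest and within the stand's width, keeping its lower edge down on the stand's floor the whole time. Leave it standing there on its own, and do not shift the bottle, the beaker or the spanner.

Things in the scene. Friction and masses are not known exactly. Their poses are not given: they have to be found in the camera images.
- stand: Fixed drain stand; origin on the bench, z up, x level from the robot's side to the backrest, y along the backrest. Cream floor plate, x -70 to 130 mm, 180 mm wide (y), top at z = 6 mm. Steel propping bar, 10 mm thick, along y at x = -30 mm, top at z = 42 mm. At x = 90 mm rises the backrest (the fence), an open steel frame 120 mm tall, leaning back 12 degrees (see fence_foot).
- fence_foot (a point): Foot of the backrest: middle of the line where its front face meets the stand's floor, at (90, 0, 6) mm in the stand's frame, axes as the stand's. From here the face leans 12 degrees from vertical, towards +x going up: a 30 mm high board 180 mm wide at the foot, then two 14 mm posts at y = +-70 mm and a cross rail on top.
- plate: Loose flat perforated aluminium plate, 150 (own x) x 120 (y) x 12 mm (z), 0.35 to 0.7 kg, origin at its centre. Starts tilted 18 to 20 degrees, turned up to 5: low +x end on the stand's floor, 8 to 16 mm short of the backrest; raised -x end towards the robot. Own z is up at the start; that face ends against the backrest, z then 102 degrees from vertical; there it stays by its own weight.
- low_edge (a point): Middle of the plate's bottom edge at its low (+x) end, at (75, 0, -6) mm in the plate's frame: the edge it pivots on; axes as the plate's. Pushed level at its raised end, the plate slides until this end stops on the backrest, then it can pivot.
- high_edge (a point): Middle of the plate's bottom edge at its raised (-x) end, at (-75, 0, -6) mm in the plate's frame, axes as the plate's. It starts about 50 mm above the bench and overhangs the propping bar by 25 to 45 mm, with free space below and behind: here the plate can be pushed forwards and up.
- bottle_mid (a point): Bystander: amber bottle, 72 mm across, 160 mm high, standing beside the stand; the point is half-way up.
- beaker_mid (a point): Bystander: open white beaker, 72 mm across, 95 mm high, standing on the stand's other side; the point is half-way up.
- spanner: Bystander: steel spanner, 150 mm long, lying flat on the bench beside the stand, on the robot's side of the bottle or beaker; origin under its middle, x along it.

How it is judged:
By the outcome, as a careful person would: the job done as asked, in the order asked, and still so for the second after the job is handed in, with the robot touching nothing.
It also fails if it takes over 45 s, if anything falls off the work surface, if the arm or the gripper's body presses on something with over 40 N, if the wrist force passes 120 N, or if a joint passes its speed limit or range.

### The arm

A 6-joint arm with a two-finger parallel gripper is mounted at the origin on the work surface. World frame = base frame: x ahead of the robot, y to its left, z up, the work surface at z = 0. Lengths are in m, angles in rad, forces in N, time in s.
With the tool pointing down it reaches from about 0.325 to 0.85 m from the base axis. Payload 4.4 kg.
Tool frame: the origin (TCP) lies at the very end of the fingers, on their centre line; the grasp point (between the pads) lies 19 mm behind it; z points along the fingers, x is the direction in which the jaws open and shut, and the axes are right-handed (so a half turn about z gives the same grasp; the last joint's range is limited). The gripper opens to 94 mm and grips with 3 to 60 N. Pads are 16 mm wide; open, the fingers measure 119 mm over their backs; the gripper's body (75 mm by 177 mm) begins 78 mm behind the grasp point.
Start: joints at [-1.478, 0.207, 1.542, -0, 1.393, -0.15], TCP at [0.139, -0.558, 0.185] pointing down, gripper open.
Joint ranges: [-2.73, 2.73], [-0.86, 2.22], [0.23, 2.46], [-1.11, 4.25], [0.08, 2.63], [-2.82, 2.82]. Speed limits (rad/s): [2.79, 2.79, 3.14, 3.14, 3.14, 3.14].

### API

Orientations are given as a rotation vector (axis times angle).
In Python, from plant import env gives the robot as it stands.
- The arm moves only by the tool drive_tool, never from a script. Its argument "moves" is a list of rows, each an object with "slide": the shift along the world's x, y, z in cm, a list of three; "dr": the turn, a rotation vector about the world's x, y, z in degrees, a list of three; "claw": the opening, from -1 (shut) to 1 (fully open). A call has exactly 8 rows; each row shifts and turns the commanded pose from where the row before left it; what a row does not reach is not made up. A row lasts 1/8 s, in which the tool goes at most 62.5 mm and 10.7 degrees, less where a joint would pass 70% of its speed; a pose out of reach is approached as far as the arm can. A call is refused whole if a number of a shift passes 6.25 or a number of a turn 10.7, either way. A call with a gripper value outside its range is refused whole. The fingers move at their own pace and stop on an object; "force" is the grip in N (left out, the last holds). Time passes only in rows, so rows that do not move let the fingers close, or fill a call up. It gives the time, the measured TCP pose, the force and the opening at its end, in the units of the state.
- env.get_obs(): the state, without advancing time (a new reading comes with each control period).
- env.get_image(name): name is "scene" or "top"; returns a dict with "frame" (480x640x3 uint8, red, green, blue), "K" (3x3 intrinsics, pixels), "k1" (the pictures are not rectified: a ray, as slopes to the right and down, at radius r is drawn at 1 + k1 r^2 times it, then the intrinsics apply), "extrinsics" (4x4, takes a point from world to camera coordinates). Camera axes: x right, y up, looking along -z (the intrinsics and any distortion apply to the point x, -y, -z); pixel columns grow to the right and rows downward; lengths in m; the calibration is good to about 2 mm. A picture is of the moment at which its call begins. There is no depth.
- env.sign_off(): hands the job in, once; it reports no verdict.
The state is a dict: "clock": time; "joint_pos": joint angles; "qvel": joint speeds; "effort": joint torques, N m; "tcp_pos": TCP position; "orientation": TCP orientation; "wrist_force": force on the tool from outside, world axes, zero at the start; "moment": the same for the moment, N m; "opening": opening from 0.0 (shut) to 1.0 (fully open).
Only numpy, scipy, OpenCV 4.12 (cv2) and the standard library are available. Lean on these libraries where they do the work, as an engineer would, in place of code of your own. Each camera call takes 0.05 s, during which the arm holds its last target. There are 200 camera calls.

## Working session

There is one attempt and no reset: what is moved stays moved. The work goes in short steps, Python scripts to look and compute and a tool call to move; the robot and the scene stay as the last step left them, time stands still between calls to the robot, and variables do not carry over. Pictures are saved under pics/ and viewed, about 8 in all and at most 12, crops included, and the job is handed in when it is done.

Besides the shell and the picture viewer there is one more tool, called by a JSON object that holds its "op" and its "data". drive_tool: Moves the arm, as the interface text tells. Its arguments: {"type":"object","properties":{"moves":{"type":"array","items":{"type":"object","properties":{"slide":{"type":"array","items":{"type":"number"}},"dr":{"type":"array","items":{"type":"number"}},"claw":{"type":"number"}}}},"force":{"type":"number"}},"required":["moves"]}

```bash
mkdir -p pics; ls; cat > h.py <<'E'
import numpy as np, cv2
from plant import env
def cam(n):
    d=env.get_image(n); return d
def save(d,name): cv2.imwrite('pics/'+name,cv2.cvtColor(d['frame'],cv2.COLOR_RGB2BGR))
def ray(d,u,v):
    K=np.array(d['K']);E=np.array(d['extrinsics']);k=d['k1']
    p=cv2.undistortPoints(np.array([[[u,v]]],float),K,np.array([k,0,0,0,0.]))[0,0]
    R=E[:3,:3];o=-R.T@E[:3,3];return o,R.T@np.array([p[0],-p[1],-1.])
def onz(d,u,v,z):
    o,r=ray(d,u,v);return o+r*(z-o[2])/r[2]
def proj(d,P):
    K=np.array(d['K']);E=np.array(d['extrinsics']);P=np.atleast_2d(P)
    c=P@E[:3,:3].T+E[:3,3];s=np.c_[c[:,0]/-c[:,2],-c[:,1]/-c[:,2]]
    s=s*(1+d['k1']*(s**2).sum(1,keepdims=True));return s@K[:2,:2].T+K[:2,2]
def tri(d1,p1,d2,p2):
    o1,a=ray(d1,*p1);o2,b=ray(d2,*p2)
    s=np.linalg.lstsq(np.c_[a,-b],o2-o1,rcond=None)[0]
    x,y=o1+a*s[0],o2+b*s[1];return (x+y)/2,np.linalg.norm(x-y)
E
python3 - <<'E'
from h import *
for n in('scene','top'):
    d=cam(n);save(d,n+'0.png');o,r=ray(d,320,240);print(n,o,r,d['K'],d['k1'])
print(env.get_obs())
E
```

```text
pics
scene [ 1.08198761 -0.15874144  0.74410277] [-0.57768777  0.21337586 -0.78788847] [[438.72171613   0.         318.77912905]
 [  0.         438.72171613 238.42296277]
 [  0.           0.           1.        ]] -0.07667864950365537
top [0.36803062 0.05357488 1.42093598] [ 1.76982252e-01 -3.69247065e-04 -9.84222464e-01] [[617.54044523   0.         322.04054318]
 [  0.         617.54044523 241.48647155]
 [  0.           0.           1.        ]] -0.11615691446040596
{'clock': 0.1, 'joint_pos': array([-1.47752447e+00,  2.07336767e-01,  1.54277052e+00, -1.03083785e-05,
        1.39348038e+00, -1.50514756e-01]), 'qvel': array([ 0.00057583, -0.00085273, -0.00142036, -0.00064595,  0.00032867,
       -0.0002527 ]), 'effort': array([-1.07546301e-03, -3.71863496e+01, -2.82292753e+01,  6.99548540e-02,
        3.11761501e-02, -5.42122848e-05]), 'tcp_pos': array([ 0.13869974, -0.55725139,  0.18362506]), 'orientation': array([-2.47393155e+00,  1.93395827e+00,  2.16218303e-03]), 'wrist_force': array([ 0.85387699, -0.77709838, -0.48007256]), 'moment': array([ 0.0035383 ,  0.02259526, -0.00540674]), 'opening': 1.0025289486644653}
```

View pics/scene0.png

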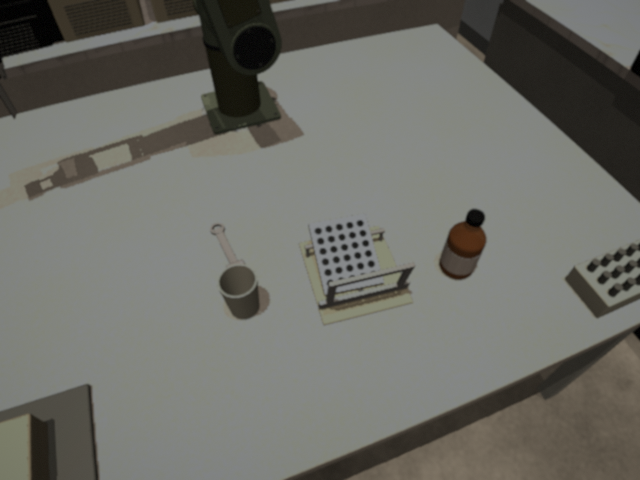

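View pics/top0.png

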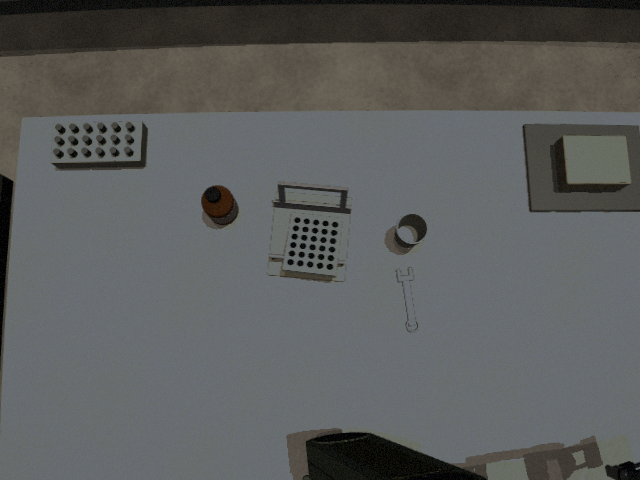

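The scene view shows the stand around (355,275), the bottle at right (463,250), and the beaker and spanner at left. The top view shows the stand at (310,235), the bottle at (218,205), the beaker at (410,230) and the spanner at (408,300). I'll enlarge both next.

```bash
python3 - <<'E'
from h import *
a=cv2.imread('pics/top0.png')[170:295,255:365];b=cv2.imread('pics/scene0.png')[205:330,290:425]
f=lambda i,w,h:cv2.convertScaleAbs(cv2.resize(i,(w,h),interpolation=cv2.INTER_CUBIC),alpha=1.6)
c=np.hstack([f(a,352,400),f(b,432,400)]);cv2.imwrite('pics/c1.png',c);print(c.shape)
E
```

```text
(400, 784, 3)
```

View pics/c1.png

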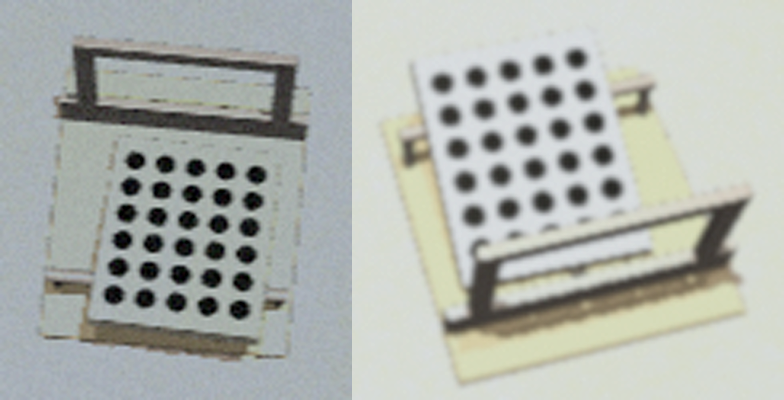

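```bash
cat > m.py <<'E'
from h import *
def holes(d,box,sgn):
    x0,y0,x1,y1=box
    g=cv2.cvtColor(d['frame'],cv2.COLOR_RGB2GRAY)[y0:y1,x0:x1]
    g=cv2.resize(g,None,fx=4,fy=4,interpolation=cv2.INTER_CUBIC)
    p=cv2.SimpleBlobDetector_Params();p.filterByArea=True;p.minArea=80;p.maxArea=900;p.minThreshold=10;p.maxThreshold=200;p.minDistBetweenBlobs=10;p.filterByCircularity=False;p.filterByConvexity=False;p.filterByInertia=True;p.minInertiaRatio=.4;p.minRepeatability=2
    return np.array([[(k.pt[0]+.5)/4-.5+x0,(k.pt[1]+.5)/4-.5+y0] for k in cv2.SimpleBlobDetector_create(p).detect(g)])
E
python3 - <<'E'
from m import *
t=cam('top');s=cam('scene')
ht=holes(t,(280,210,345,278),1);hs=holes(s,(305,212,385,282),1)
print(len(ht),len(hs)); print(hs.round(1).tolist())
T=lambda x,y:((x+.5)/3.2-.5+255,(y+.5)/3.2-.5+170)
S=lambda x,y:((x-352+.5)/3.2-.5+290,(y+.5)/3.2-.5+205)
print('top floor corners nearL nearR farL farR')
for p in[(40,333),(290,358),(65,70),(311,88)]:print(onz(t,*T(*p),.006).round(4))
print('scene farL.. ')
for p in[(462,383),(745,312),(382,120)]:print(onz(s,*S(*p),.006).round(4))
print('rail ends tri')
for a,b in[((75,37),(750,188)),((298,55),(475,249))]:print(tri(t,T(*a),s,S(*b)))
# match holes: epipolar match via plane guess iteration
from scipy.optimize import linear_sum_assignment as lsa
# initial: project top holes on plane z~ linear: high (robot side) .056->.02
P=np.array([onz(t,*h,.04) for h in ht]);x=P[:,0]
zz=.062-(x-x.min())*np.tan(np.radians(19))-.005
n=np.array([onz(t,*h,z) for h,z in zip(ht,zz)])
q=proj(s,n);C=np.linalg.norm(q[:,None]-hs[None],axis=2);i,j=lsa(C)
ok=C[i,j]<4;print(C[i,j].round(1))
R=[tri(t,ht[a],s,hs[b]) for a,b in zip(i[ok],j[ok])]
X=np.array([r[0] for r in R]);print('gap',np.mean([r[1] for r in R]))
c=X.mean(0);U=np.linalg.svd(X-c)[2];nn=U[2]*np.sign(U[2,2]);print('n',nn,'tilt',np.degrees(np.arccos(nn[2])),'ctr',c,'rms',((X-c)@nn).std())
# all top holes onto plane
H=[]
for h in ht:
    o,r=ray(t,*h);H.append(o+r*((c-o)@nn)/(r@nn))
H=np.array(H);rect=cv2.minAreaRect(np.c_[(H-c)@U[0],(H-c)@U[1]].astype(np.float32)*1000);print(rect)
print('centre',H.mean(0),H[[H[:,0].argmin(),H[:,0].argmax(),H[:,1].argmin(),H[:,1].argmax()]].round(4))
E
```

```text
30 26
[[349.3, 267.7], [360.1, 265.5], [370.7, 263.4], [357.3, 255.1], [368.0, 253.1], [344.1, 246.9], [354.6, 244.8], [365.2, 242.8], [352.0, 234.7], [362.4, 232.8], [349.4, 224.8], [359.7, 222.8], [327.6, 272.0], [338.5, 269.8], [325.0, 261.4], [335.9, 259.3], [346.7, 257.2], [322.6, 250.9], [333.4, 248.9], [320.2, 240.7], [330.9, 238.6], [341.5, 236.7], [317.8, 230.5], [328.4, 228.6], [338.9, 226.7], [308.7, 252.5]]
top floor corners nearL nearR farL farR
[0.5447 0.1758 0.006 ]
[ 0.5247 -0.0041  0.006 ]
[0.74   0.1583 0.006 ]
[ 0.7244 -0.0231  0.006 ]
scene farL.. 
[ 0.7296 -0.0228  0.006 ]
[0.7473 0.153  0.006 ]
[ 0.5301 -0.0025  0.006 ]
rail ends tri
(array([0.73267725, 0.14302786, 0.1218347 ]), np.float64(7.521859070522383e-05))
(array([ 0.71713918, -0.00941447,  0.1249858 ]), np.float64(0.0022603645070413186))
[ 0.6  0.5  0.8  0.4  9.7  0.4  0.4  0.5  0.6  1.   0.4  0.4  0.6  0.7
  0.7  0.5  0.4  0.5  1.   0.5  0.3 26.5  0.9  0.6  0.3  0.3]
gap 0.0006585866776300576
n [ 0.32835403 -0.03532469  0.94389395] tilt 19.283871228399054 ctr [0.59907651 0.07277675 0.04181099] rms 0.0001321632736882973
((8.081045150756836, -10.279670715332031), (88.47758483886719, 110.60101318359375), 44.85212326049805)
centre [0.61101009 0.06963113 0.03754192] [[0.5536 0.0327 0.0561]
 [0.6684 0.1063 0.019 ]
 [0.657  0.0188 0.0197]
 [0.5651 0.1203 0.0554]]
```

```bash
python3 - <<'E'
from m import *
from scipy.spatial.transform import Rotation as R
o=env.get_obs();q=R.from_rotvec(o['orientation']);print(q.as_matrix().round(3))
a=np.radians(-5.5);ys=np.array([-np.sin(a),np.cos(a),0]);z=np.array([0,0,-1.])
for s in(1,-1):
    x=s*ys;T=np.c_[x,np.cross(z,x),z];print(np.degrees((R.from_matrix(T)*q.inv()).as_rotvec()).round(1), o['joint_pos'][[0,5]])
t=cam('top')
print('bottle base~',onz(t,220,212,0.08),'beaker',onz(t,410,231,.05),'spanner',onz(t,405,270,0),onz(t,411,328,0))
E
```

```text
[[ 0.241 -0.97  -0.   ]
 [-0.97  -0.241  0.001]
 [-0.001 -0.    -1.   ]]
[-0.000e+00 -1.000e-01  1.605e+02] [-1.47751033 -0.15046792]
[ -0.1   0.  -19.5] [-1.47751033 -0.15046792]
bottle base~ [0.67501683 0.27553946 0.08      ] beaker [ 0.63312115 -0.15120477  0.05      ] spanner [ 0.55061834 -0.14372815  0.        ] [ 0.41647621 -0.15331156  0.        ]
```

{"op": "drive_tool", "data": {"moves": [{"slide": [0, 0, 6], "dr": [0, 0, -2.4], "claw": 0.2}, {"slide": [2.7, 5.3, 0], "dr": [0, 0, -2.4], "claw": 0.2}, {"slide": [2.7, 5.3, 0], "dr": [0, 0, -2.4], "claw": 0.2}, {"slide": [2.7, 5.3, 0], "dr": [0, 0, -2.4], "claw": 0.2}, {"slide": [2.7, 5.3, 0], "dr": [0, 0, -2.4], "claw": 0.2}, {"slide": [2.7, 5.3, 0], "dr": [0, 0, -2.5], "claw": 0.2}, {"slide": [2.7, 5.3, 0], "dr": [0, 0, -2.5], "claw": 0.2}, {"slide": [2.7, 5.3, 0], "dr": [0, 0, -2.5], "claw": 0.2}]}}

```text
clock: 1.25
tcp_pos: [0.3283, -0.1853, 0.2448]
orientation: [-2.109, 2.328, -0.002]
wrist_force: [1.4, -0.7, -0.6]
opening: 0.6
```

{"op": "drive_tool", "data": {"moves": [{"slide": [2.8, 5.3, 0], "dr": [0, 0, 0], "claw": 0.2}, {"slide": [2.8, 5.3, 0], "dr": [0, 0, 0], "claw": 0.2}, {"slide": [2.8, 5.3, 0], "dr": [0, 0, 0], "claw": 0.2}, {"slide": [2.8, 5.3, 0], "dr": [0, 0, 0], "claw": 0.2}, {"slide": [2.8, 5.3, 0], "dr": [0, 0, 0], "claw": 0.2}, {"slide": [0, 0, 0], "dr": [0, 0, 0], "claw": 0.2}, {"slide": [0, 0, 0], "dr": [0, 0, 0], "claw": 0.2}, {"slide": [0, 0, 0], "dr": [0, 0, 0], "claw": 0.2}]}}

```text
clock: 2.25
tcp_pos: [0.4673, 0.0767, 0.2447]
orientation: [2.109, -2.328, 0.0]
wrist_force: [-0.0, 0.2, 0.5]
opening: 0.599
```

{"op": "drive_tool", "data": {"moves": [{"slide": [0, 0.8, -5.4], "dr": [0, 0, 0], "claw": 0.2}, {"slide": [0, 0, -5.4], "dr": [0, 0, 0], "claw": 0.2}, {"slide": [0, 0, -5.4], "dr": [0, 0, 0], "claw": 0.2}, {"slide": [0, 0, -5.2], "dr": [0, 0, 0], "claw": 0.2}, {"slide": [1.5, -0.15, 0], "dr": [0, 0, 0], "claw": 0.2}, {"slide": [1.5, -0.15, 0], "dr": [0, 0, 0], "claw": 0.2}, {"slide": [1, -0.1, 0], "dr": [0, 0, 0], "claw": 0.2}, {"slide": [0, 0, 0], "dr": [0, 0, 0], "claw": 0.2}]}}

```text
clock: 3.25
tcp_pos: [0.511, 0.0817, 0.0329]
orientation: [-2.109, 2.324, -0.005]
wrist_force: [-0.2, 0.6, -0.3]
opening: 0.602
```

```bash
cat > look.py <<'E'
from m import *
import sys
t=cam('top');s=cam('scene')
f=lambda i,w,h:cv2.convertScaleAbs(cv2.resize(cv2.cvtColor(i,cv2.COLOR_RGB2BGR),(w,h),interpolation=cv2.INTER_CUBIC),alpha=1.6)
cv2.imwrite('pics/'+sys.argv[1],np.hstack([f(t['frame'][170:310,255:365],352,448),f(s['frame'][190:330,290:425],432,448)]))
o=env.get_obs();print(o['clock'],o['tcp_pos'].round(4),o['wrist_force'].round(1))
E
python3 look.py a.png
```

```text
3.35 [0.5086 0.082  0.0317] [-0.1  0.1 -0.5]
```

View pics/a.png

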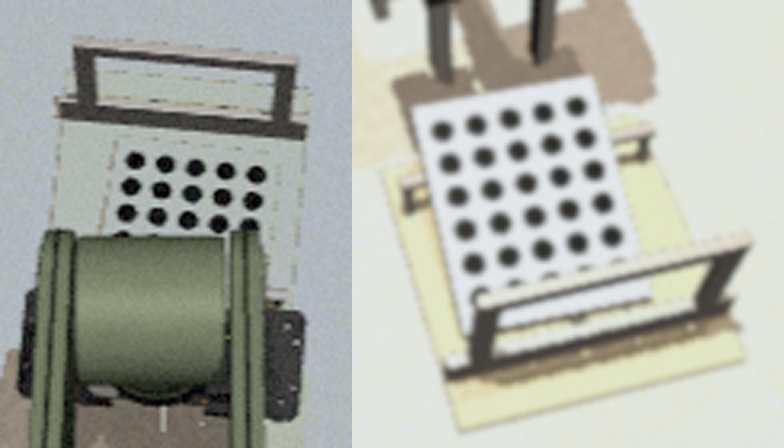

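The fingers straddle the middle of the plate's raised end and are clear behind it. Next I'll slide the plate slowly to the fence.

{"op": "drive_tool", "data": {"moves": [{"slide": [0.3, -0.03, 0.3], "dr": [0, 0, 0]}, {"slide": [0.3, -0.03, 0.2], "dr": [0, 0, 0]}, {"slide": [0.3, -0.03, 0], "dr": [0, 0, 0]}, {"slide": [0.3, -0.03, 0], "dr": [0, 0, 0]}, {"slide": [0.3, -0.03, 0], "dr": [0, 0, 0]}, {"slide": [0.3, -0.03, 0], "dr": [0, 0, 0]}, {"slide": [0.2, -0.02, 0], "dr": [0, 0, 0]}, {"slide": [0.2, -0.02, 0], "dr": [0, 0, 0]}]}}

```text
validation failed for argument at $.mo...
```

{"op": "drive_tool", "data": {"moves": [{"slide": [0.1, -0.01, 0], "dr": [0, 0, 0]}, {"slide": [0.1, -0.01, 0], "dr": [0, 0, 0]}, {"slide": [0.1, -0.01, 0], "dr": [0, 0, 0]}, {"slide": [0.1, -0.01, 0], "dr": [0, 0, 0]}, {"slide": [0.1, -0.01, 0], "dr": [0, 0, 0]}, {"slide": [0.1, -0.01, 0], "dr": [0, 0, 0]}, {"slide": [0.1, -0.01, 0], "dr": [0, 0, 0]}, {"slide": [0.1, -0.01, 0], "dr": [0, 0, 0]}]}}

```text
validation failed for argument at $.mo...
```

Each row needs a claw value.

{"op": "drive_tool", "data": {"moves": [{"slide": [0.3, -0.03, 0.3], "dr": [0, 0, 0], "claw": 0.2}, {"slide": [0.3, -0.03, 0.2], "dr": [0, 0, 0], "claw": 0.2}, {"slide": [0.3, -0.03, 0], "dr": [0, 0, 0], "claw": 0.2}, {"slide": [0.3, -0.03, 0], "dr": [0, 0, 0], "claw": 0.2}, {"slide": [0.3, -0.03, 0], "dr": [0, 0, 0], "claw": 0.2}, {"slide": [0.3, -0.03, 0], "dr": [0, 0, 0], "claw": 0.2}, {"slide": [0.2, -0.02, 0], "dr": [0, 0, 0], "claw": 0.2}, {"slide": [0.2, -0.02, 0], "dr": [0, 0, 0], "claw": 0.2}]}}

```text
clock: 4.35
tcp_pos: [0.5294, 0.0798, 0.0354]
orientation: [2.111, -2.325, -0.001]
wrist_force: [-1.2, -0.2, -1.3]
opening: 0.602
```

{"op": "drive_tool", "data": {"moves": [{"slide": [0.1, -0.01, 0], "dr": [0, 0, 0], "claw": 0.2}, {"slide": [0.1, -0.01, 0], "dr": [0, 0, 0], "claw": 0.2}, {"slide": [0.1, -0.01, 0], "dr": [0, 0, 0], "claw": 0.2}, {"slide": [0.1, -0.01, 0], "dr": [0, 0, 0], "claw": 0.2}, {"slide": [0.1, -0.01, 0], "dr": [0, 0, 0], "claw": 0.2}, {"slide": [0.1, -0.01, 0], "dr": [0, 0, 0], "claw": 0.2}, {"slide": [0.1, -0.01, 0], "dr": [0, 0, 0], "claw": 0.2}, {"slide": [0.1, -0.01, 0], "dr": [0, 0, 0], "claw": 0.2}]}}

```text
clock: 5.35
tcp_pos: [0.5377, 0.0791, 0.0356]
orientation: [2.112, -2.326, -0.0]
wrist_force: [-1.4, -0.3, -0.8]
opening: 0.6
```

{"op": "drive_tool", "data": {"moves": [{"slide": [0.1, -0.01, 0], "dr": [0, 0, 0], "claw": 0.2}, {"slide": [0.1, -0.01, 0], "dr": [0, 0, 0], "claw": 0.2}, {"slide": [0.1, -0.01, 0], "dr": [0, 0, 0], "claw": 0.2}, {"slide": [0.1, -0.01, 0], "dr": [0, 0, 0], "claw": 0.2}, {"slide": [0.1, -0.01, 0], "dr": [0, 0, 0], "claw": 0.2}, {"slide": [0.1, -0.01, 0], "dr": [0, 0, 0], "claw": 0.2}, {"slide": [0, 0, 0], "dr": [0, 0, 0], "claw": 0.2}, {"slide": [0, 0, 0], "dr": [0, 0, 0], "claw": 0.2}]}}

```text
clock: 6.35
tcp_pos: [0.544, 0.0784, 0.0358]
orientation: [-2.112, 2.326, -0.0]
wrist_force: [-1.7, 0.7, -0.5]
opening: 0.599
```

```bash
cat > track.py <<'E'
from m import *
t=cam('top');s=cam('scene')
hs=holes(s,(305,205,385,282),1)
o=env.get_obs();print(o['clock'],o['tcp_pos'].round(4),o['wrist_force'].round(1),len(hs));print(hs[hs[:,1].argsort()].round(1).tolist())
E
python3 track.py
```

```text
6.45 [0.544  0.0784 0.0357] [-1.   0.2 -0.9] 27
[[360.6, 228.3], [350.4, 230.7], [340.0, 232.9], [329.5, 235.1], [318.9, 237.5], [363.8, 238.2], [353.4, 240.4], [342.9, 242.8], [332.4, 245.1], [321.7, 247.5], [366.9, 248.1], [356.5, 250.5], [308.5, 252.5], [345.9, 252.9], [335.3, 255.2], [324.6, 257.8], [370.2, 258.1], [359.6, 260.6], [349.0, 263.1], [338.3, 265.6], [327.4, 268.1], [373.4, 268.2], [362.7, 270.7], [352.0, 273.3], [341.2, 275.8], [330.3, 278.3], [376.6, 278.5]]
```

{"op": "drive_tool", "data": {"moves": [{"slide": [0.1, -0.01, 0], "dr": [0, 0, 0], "claw": 0.2}, {"slide": [0.1, -0.01, 0], "dr": [0, 0, 0], "claw": 0.2}, {"slide": [0.1, -0.01, 0], "dr": [0, 0, 0], "claw": 0.2}, {"slide": [0.1, -0.01, 0], "dr": [0, 0, 0], "claw": 0.2}, {"slide": [0, 0, 0], "dr": [0, 0, 0], "claw": 0.2}, {"slide": [0, 0, 0], "dr": [0, 0, 0], "claw": 0.2}, {"slide": [0, 0, 0], "dr": [0, 0, 0], "claw": 0.2}, {"slide": [0, 0, 0], "dr": [0, 0, 0], "claw": 0.2}]}}

```text
clock: 7.45
tcp_pos: [0.5448, 0.0784, 0.0352]
orientation: [2.109, -2.323, -0.007]
wrist_force: [-8.6, 1.9, 5.4]
opening: 0.598
```

```bash
python3 track.py; python3 look.py b.png
```

```text
7.55 [0.5448 0.0784 0.0352] [-8.3  0.8  4.9] 26
[[360.7, 228.6], [350.4, 230.8], [340.0, 233.1], [329.5, 235.1], [319.0, 237.5], [363.9, 238.3], [353.5, 240.6], [343.0, 243.0], [332.5, 245.3], [321.8, 247.7], [367.0, 248.3], [356.6, 250.7], [308.5, 252.5], [346.0, 253.1], [335.4, 255.5], [324.6, 257.9], [370.2, 258.4], [359.7, 260.8], [349.0, 263.3], [338.3, 265.8], [327.6, 268.3], [373.4, 268.4], [362.8, 270.9], [352.1, 273.4], [341.3, 275.9], [330.4, 278.4]]
7.65 [0.5448 0.0784 0.0352] [-8.1 -0.3  5.8]
```

View pics/b.png

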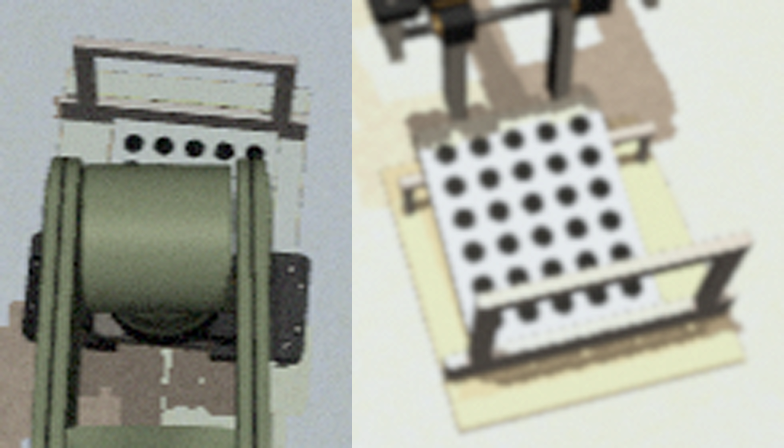

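The plate has stopped on the fence (8 N, no further hole motion) and its hole rows look parallel to the backrest. Next I back off, tilt the tool 30° forward and come under the raised edge.

{"op": "drive_tool", "data": {"moves": [{"slide": [-0.8, 0.08, 0], "dr": [0, 0, 0], "claw": 0.2}, {"slide": [-0.8, 0.08, -0.2], "dr": [0, 0, 0], "claw": 0.2}, {"slide": [0, 0, -0.2], "dr": [-1.0, -9.95, 0], "claw": 0.2}, {"slide": [0, 0, 0], "dr": [-1.0, -9.95, 0], "claw": 0.2}, {"slide": [0, 0, 0], "dr": [-0.9, -9.95, 0], "claw": 0.2}, {"slide": [0.4, -0.04, 0], "dr": [0, 0, 0], "claw": 0.2}, {"slide": [0.4, -0.04, 0], "dr": [0, 0, 0], "claw": 0.2}, {"slide": [0, 0, 0], "dr": [0, 0, 0], "claw": 0.2}]}}

```text
clock: 8.65
tcp_pos: [0.5443, 0.0786, 0.0345]
orientation: [-1.837, 2.025, -0.547]
wrist_force: [0.1, -0.3, -0.3]
opening: 0.601
```

{"op": "drive_tool", "data": {"moves": [{"slide": [0.2, -0.02, 0], "dr": [0, 0, 0], "claw": 0.2}, {"slide": [0.2, -0.02, 0], "dr": [0, 0, 0], "claw": 0.2}, {"slide": [0.2, -0.02, 0], "dr": [0, 0, 0], "claw": 0.2}, {"slide": [0.2, -0.02, 0], "dr": [0, 0, 0], "claw": 0.2}, {"slide": [0.2, -0.02, 0], "dr": [0, 0, 0], "claw": 0.2}, {"slide": [0.2, -0.02, 0], "dr": [0, 0, 0], "claw": 0.2}, {"slide": [0, 0, 0], "dr": [0, 0, 0], "claw": 0.2}, {"slide": [0, 0, 0], "dr": [0, 0, 0], "claw": 0.2}]}}

```text
clock: 9.65
tcp_pos: [0.5517, 0.0776, 0.0316]
orientation: [-1.841, 2.028, -0.543]
wrist_force: [0.1, 0.5, -0.3]
opening: 0.596
```

{"op": "drive_tool", "data": {"moves": [{"slide": [0.1, -0.01, 0], "dr": [0, 0, 0], "claw": 0.2}, {"slide": [0.1, -0.01, 0], "dr": [0, 0, 0], "claw": 0.2}, {"slide": [0.1, -0.01, 0], "dr": [0, 0, 0], "claw": 0.2}, {"slide": [0.1, -0.01, 0], "dr": [0, 0, 0], "claw": 0.2}, {"slide": [0.1, -0.01, 0], "dr": [0, 0, 0], "claw": 0.2}, {"slide": [0, 0, 0], "dr": [0, 0, 0], "claw": 0.2}, {"slide": [0, 0, 0], "dr": [0, 0, 0], "claw": 0.2}, {"slide": [0, 0, 0], "dr": [0, 0, 0], "claw": 0.2}]}}

```text
clock: 10.65
tcp_pos: [0.556, 0.0772, 0.0312]
orientation: [-1.842, 2.029, -0.542]
wrist_force: [-4.9, 0.7, 3.1]
opening: 0.599
```

```bash
python3 track.py
```

```text
10.75 [0.556  0.0772 0.0312] [-5.3 -0.1  4.2] 27
[[360.7, 228.6], [350.4, 230.9], [340.0, 233.1], [329.5, 235.4], [319.0, 237.7], [363.9, 238.3], [353.5, 240.7], [343.0, 243.0], [332.5, 245.3], [321.8, 247.7], [367.0, 248.3], [356.6, 250.7], [308.7, 252.5], [346.0, 253.0], [335.4, 255.5], [324.6, 257.9], [370.2, 258.4], [359.7, 260.8], [349.0, 263.4], [338.3, 265.8], [327.6, 268.3], [373.4, 268.4], [362.8, 270.9], [352.1, 273.4], [341.2, 275.9], [330.4, 278.4], [377.0, 278.9]]
```

```bash
python3 - <<'E'
from m import *
from scipy.spatial.transform import Rotation as R
o=env.get_obs();print(R.from_rotvec(o['orientation']).as_matrix().round(3),o['wrist_force'],o['moment'])
s=cam('scene');save(s,'x.png')
i=cv2.imread('pics/x.png')[130:280,270:420];cv2.imwrite('pics/c.png',cv2.convertScaleAbs(cv2.resize(i,(600,600),interpolation=cv2.INTER_CUBIC),alpha=1.7))
E
```

```text
[[-0.097 -0.863  0.496]
 [-0.995  0.084 -0.048]
 [ 0.    -0.499 -0.867]] [-5.29154904 -0.12545157  4.24213559] [ 0.09421801  0.72630633 -0.05321765]
```

View pics/c.png

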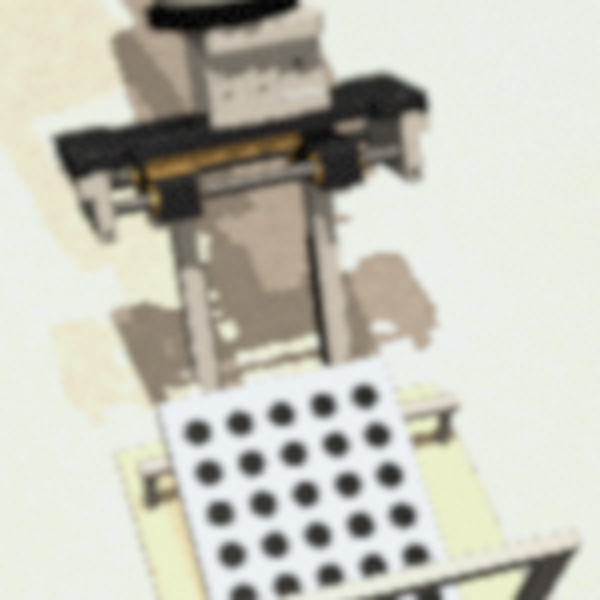

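{"op": "drive_tool", "data": {"moves": [{"slide": [0, 0, 0.1], "dr": [0, 0, 0], "claw": 0.2}, {"slide": [0, 0, 0.1], "dr": [0, 0, 0], "claw": 0.2}, {"slide": [0, 0, 0.1], "dr": [0, 0, 0], "claw": 0.2}, {"slide": [0, 0, 0.1], "dr": [0, 0, 0], "claw": 0.2}, {"slide": [0, 0, 0.1], "dr": [0, 0, 0], "claw": 0.2}, {"slide": [0, 0, 0.1], "dr": [0, 0, 0], "claw": 0.2}, {"slide": [0, 0, 0], "dr": [0, 0, 0], "claw": 0.2}, {"slide": [0, 0, 0], "dr": [0, 0, 0], "claw": 0.2}]}}

```text
clock: 11.8
tcp_pos: [0.5579, 0.0771, 0.0385]
orientation: [-1.839, 2.026, -0.545]
wrist_force: [-0.4, -0.0, 1.3]
opening: 0.601
```

```bash
python3 track.py
```

```text
11.9 [0.5578 0.0771 0.0385] [ 0.9 -0.2 -0.1] 27
[[360.7, 228.6], [350.4, 230.8], [340.1, 233.0], [329.6, 235.4], [319.0, 237.7], [363.9, 238.3], [353.6, 240.6], [343.1, 243.0], [332.5, 245.3], [321.8, 247.7], [367.0, 248.3], [356.6, 250.6], [308.7, 252.5], [346.0, 253.0], [335.4, 255.5], [324.7, 257.9], [370.3, 258.4], [359.7, 260.8], [349.1, 263.3], [338.4, 265.8], [327.6, 268.3], [373.4, 268.4], [362.8, 270.9], [352.1, 273.4], [341.3, 275.9], [330.4, 278.4], [376.9, 278.9]]
```

```bash
python3 - <<'E'
from m import *
s=cam('scene')
for z in(.0555,):
  A=[onz(s,*p,z) for p in[(317.8,230.5),(359.7,222.8)]];B=[onz(s,*p,z) for p in[(319.,237.7),(360.7,228.6)]]
  print(np.round(A,4),np.round(B,4))
  for Q in(A,B):
    d=Q[1]-Q[0];yaw=np.degrees(np.arctan2(-d[0],d[1]));c=(Q[0]+Q[1])/2
    h=np.array([np.cos(np.radians(yaw)),np.sin(np.radians(yaw)),0]);th=np.radians(19.3)
    ex=h*np.cos(th)-np.array([0,0,np.sin(th)]);n=h*np.sin(th)+np.array([0,0,np.cos(th)])
    Ed=c-ex*.0197-n*.012;print('yaw',yaw,'E',Ed,'L',Ed+.15*ex)
E
```

```text
[[0.5526 0.0323 0.0555]
 [0.5648 0.1198 0.0555]] [[0.5709 0.028  0.0555]
 [0.5796 0.1153 0.0555]]
yaw -7.8792457471358235 E [0.53635409 0.07911739 0.05068552] L [0.6765877  0.05971015 0.00110836]
yaw -5.675652624510259 E [0.55280943 0.07387953 0.05068552] L [0.69368555 0.05987868 0.00110836]
```

{"op": "drive_tool", "data": {"moves": [{"slide": [0, 0, 0.1], "dr": [0, 0, 0], "claw": 0.2}, {"slide": [0, 0, 0.1], "dr": [0, 0, 0], "claw": 0.2}, {"slide": [0, 0, 0.1], "dr": [0, 0, 0], "claw": 0.2}, {"slide": [0, 0, 0.1], "dr": [0, 0, 0], "claw": 0.2}, {"slide": [0, 0, 0.1], "dr": [0, 0, 0], "claw": 0.2}, {"slide": [0, 0, 0.1], "dr": [0, 0, 0], "claw": 0.2}, {"slide": [0, 0, 0], "dr": [0, 0, 0], "claw": 0.2}, {"slide": [0, 0, 0], "dr": [0, 0, 0], "claw": 0.2}]}}

```text
clock: 12.95
tcp_pos: [0.5568, 0.0771, 0.0436]
orientation: [-1.841, 2.028, -0.543]
wrist_force: [-0.2, -0.1, 0.3]
opening: 0.6
```

```bash
python3 - <<'E'
from m import *
t=cam('top')
T=lambda x,y:((x+.5)/3.2-.5+255,(y+.5)/3.2-.5+170)
print(onz(t,*T(176,329),.062))
E
python3 track.py
```

```text
[0.53954296 0.07674446 0.062     ]
13.1 [0.5567 0.0771 0.0436] [ 0.5 -1.1 -0.4] 27
[[360.7, 228.6], [350.4, 230.8], [340.1, 233.0], [329.6, 235.4], [319.0, 237.7], [363.9, 238.3], [353.5, 240.6], [343.0, 243.0], [332.5, 245.3], [321.8, 247.7], [367.0, 248.3], [356.6, 250.6], [308.7, 252.5], [346.0, 253.0], [335.4, 255.4], [324.7, 257.9], [370.3, 258.4], [359.7, 260.8], [349.1, 263.3], [338.4, 265.8], [327.6, 268.3], [373.4, 268.4], [362.8, 270.9], [352.1, 273.4], [341.3, 275.8], [330.4, 278.4], [376.9, 278.9]]
```

{"op": "drive_tool", "data": {"moves": [{"slide": [0.1, -0.01, 0], "dr": [0, 0, 0], "claw": 0.2}, {"slide": [0.1, -0.01, 0], "dr": [0, 0, 0], "claw": 0.2}, {"slide": [0.1, -0.01, 0], "dr": [0, 0, 0], "claw": 0.2}, {"slide": [0.1, -0.01, 0], "dr": [0, 0, 0], "claw": 0.2}, {"slide": [0.1, -0.01, 0], "dr": [0, 0, 0], "claw": 0.2}, {"slide": [0.1, -0.01, 0], "dr": [0, 0, 0], "claw": 0.2}, {"slide": [0, 0, 0], "dr": [0, 0, 0], "claw": 0.2}, {"slide": [0, 0, 0], "dr": [0, 0, 0], "claw": 0.2}]}}

```text
clock: 14.1
tcp_pos: [0.5628, 0.0765, 0.0436]
orientation: [-1.841, 2.028, -0.543]
wrist_force: [0.1, -0.8, 0.3]
opening: 0.604
```

```bash
python3 track.py|cut -c1-300; python3 - <<'E'
from m import *
s=cam('scene');save(s,'x.png')
i=cv2.imread('pics/x.png')[160:260,290:390];cv2.imwrite('pics/e.png',cv2.convertScaleAbs(cv2.resize(i,(600,600),interpolation=cv2.INTER_CUBIC),alpha=1.7))
print(proj(s,[env.get_obs()['tcp_pos']]))
E
```

```text
14.2 [0.5627 0.0765 0.0436] [-0.3  0.4 -0.2] 26
[[360.7, 228.6], [350.4, 230.8], [340.1, 233.0], [329.6, 235.4], [319.0, 237.7], [363.9, 238.3], [353.5, 240.6], [343.1, 243.0], [332.5, 245.3], [321.8, 247.7], [367.0, 248.3], [356.6, 250.7], [308.7, 252.5], [346.0, 253.0], [335.4, 255.4], [324.7, 257.9], [370.3, 258.4], [359.7, 260.8], [349.1, 263
[[339.69803137 231.66409448]]
```

View pics/e.png

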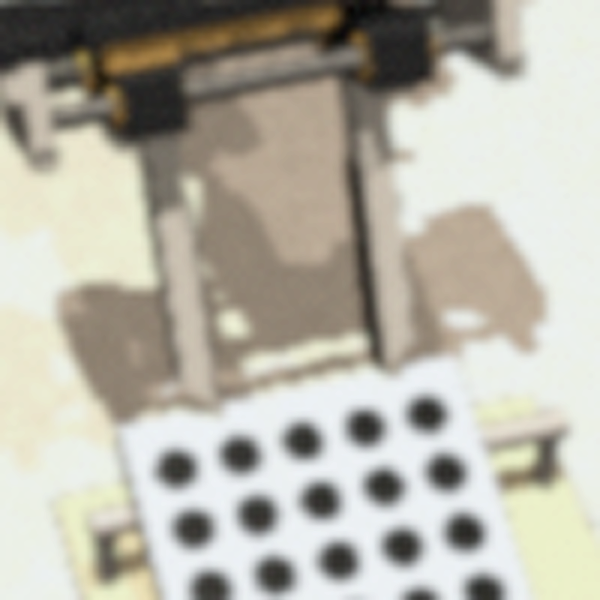

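{"op": "drive_tool", "data": {"moves": [{"slide": [0, 0, 0.1], "dr": [0, 0, 0], "claw": 0.2}, {"slide": [0, 0, 0.1], "dr": [0, 0, 0], "claw": 0.2}, {"slide": [0, 0, 0.1], "dr": [0, 0, 0], "claw": 0.2}, {"slide": [0, 0, 0.1], "dr": [0, 0, 0], "claw": 0.2}, {"slide": [0, 0, 0.1], "dr": [0, 0, 0], "claw": 0.2}, {"slide": [0, 0, 0.1], "dr": [0, 0, 0], "claw": 0.2}, {"slide": [0, 0, 0.1], "dr": [0, 0, 0], "claw": 0.2}, {"slide": [0, 0, 0], "dr": [0, 0, 0], "claw": 0.2}]}}

```text
clock: 15.25
tcp_pos: [0.5629, 0.0765, 0.0508]
orientation: [-1.84, 2.028, -0.543]
wrist_force: [-0.0, 0.7, 0.3]
opening: 0.599
```

```bash
python3 track.py|cut -c1-200; python3 - <<'E'
from m import *
from scipy.spatial.transform import Rotation as R
s=cam('scene');o=env.get_obs();M=R.from_rotvec(o['orientation']).as_matrix()
for sx in(-1,1):
  P=[o['tcp_pos']+M@np.array([sx*.034,y,-b]) for b in(0,.02,.05) for y in(-.008,.008)]
  print(proj(s,P).round(1).tolist())
save(s,'x2.png')
E
```

```text
15.35 [0.5628 0.0765 0.0507] [-0.2 -1.2 -0.1] 27
[[360.7, 228.6], [350.4, 230.8], [340.1, 233.1], [329.6, 235.4], [319.0, 237.7], [363.9, 238.3], [353.6, 240.6], [343.0, 243.0], [332.5, 245.3], [321.8, 247.7], [367.0, 248.3], [356.6, 250.6], [308.7,
[[356.8, 227.3], [354.5, 224.8], [355.7, 218.2], [353.4, 215.8], [354.1, 204.2], [351.8, 202.0]]
[[324.7, 234.3], [322.9, 231.7], [323.4, 225.2], [321.5, 222.6], [321.3, 211.1], [319.5, 208.8]]
```

```bash
python3 - <<'E'
import cv2
i=cv2.imread('pics/x2.png')[160:260,290:390];j=cv2.convertScaleAbs(cv2.resize(i,(600,600),interpolation=cv2.INTER_CUBIC),alpha=1.7)
for u,v in[(356.8,227.3),(354.5,224.8),(355.7,218.2),(353.4,215.8),(354.1,204.2),(324.7,234.3),(322.9,231.7),(323.4,225.2),(321.5,222.6),(321.3,211.1)]:
    cv2.circle(j,(int((u-290)*6+3),int((v-160)*6+3)),4,(0,0,255),-1)
cv2.imwrite('pics/f.png',j)
E
```

```text
(no output)
```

View pics/f.png

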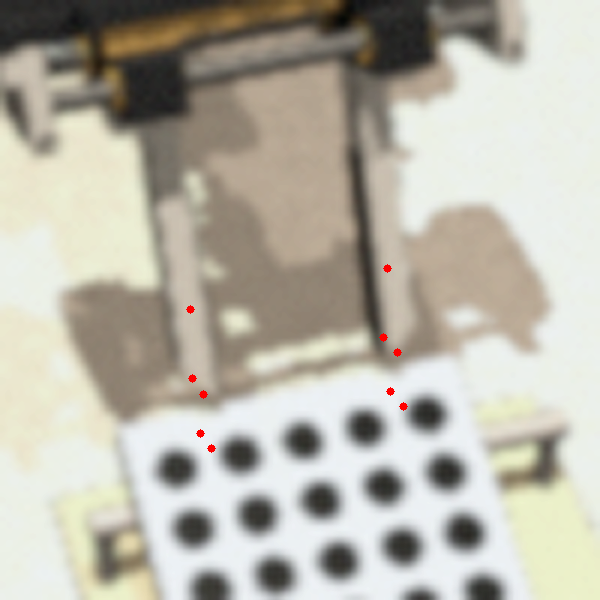

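Measured contacts and this picture agree: the fingertips end about 19 mm short of the reported TCP. The earlier touch was therefore on the plate's end face, and the tips are now above it. I'll back off, go about 35 mm lower and come in under the edge.

{"op": "drive_tool", "data": {"moves": [{"slide": [-1.5, 0.15, 0], "dr": [0, 0, 0], "claw": 0.2}, {"slide": [-1.5, 0.15, 0], "dr": [0, 0, 0], "claw": 0.2}, {"slide": [0, 0, -1], "dr": [0, 0, 0], "claw": 0.2}, {"slide": [0, 0, -1], "dr": [0, 0, 0], "claw": 0.2}, {"slide": [0, 0, -1], "dr": [0, 0, 0], "claw": 0.2}, {"slide": [0, 0, -0.5], "dr": [0, 0, 0], "claw": 0.2}, {"slide": [0.6, -0.06, 0], "dr": [0, 0, 0], "claw": 0.2}, {"slide": [0.6, -0.06, 0], "dr": [0, 0, 0], "claw": 0.2}]}}

```text
clock: 16.4
tcp_pos: [0.5458, 0.0783, 0.016]
orientation: [-1.84, 2.027, -0.544]
wrist_force: [-0.4, 0.1, -0.1]
opening: 0.603
```

{"op": "drive_tool", "data": {"moves": [{"slide": [0.6, -0.06, 0], "dr": [0, 0, 0], "claw": 0.2}, {"slide": [0.6, -0.06, 0], "dr": [0, 0, 0], "claw": 0.2}, {"slide": [0.2, -0.02, 0], "dr": [0, 0, 0], "claw": 0.2}, {"slide": [0.1, -0.01, 0], "dr": [0, 0, 0], "claw": 0.2}, {"slide": [0.1, -0.01, 0], "dr": [0, 0, 0], "claw": 0.2}, {"slide": [0.1, -0.01, 0], "dr": [0, 0, 0], "claw": 0.2}, {"slide": [0, 0, 0], "dr": [0, 0, 0], "claw": 0.2}, {"slide": [0, 0, 0], "dr": [0, 0, 0], "claw": 0.2}]}}

```text
clock: 17.4
tcp_pos: [0.5609, 0.0766, 0.015]
orientation: [-1.842, 2.029, -0.542]
wrist_force: [-2.9, 1.1, 1.1]
opening: 0.602
```

```bash
python3 track.py|cut -c1-200
```

```text
17.5 [0.5609 0.0766 0.015 ] [-2.2 -0.4 -0.6] 27
[[360.7, 228.6], [350.4, 230.8], [340.1, 233.0], [329.6, 235.4], [319.0, 237.7], [363.9, 238.3], [353.6, 240.6], [343.0, 243.0], [332.5, 245.3], [321.8, 247.7], [367.0, 248.3], [356.6, 250.7], [308.7,
```

{"op": "drive_tool", "data": {"moves": [{"slide": [0.17, -0.02, 0.34], "dr": [0, 0, 0], "claw": 0.2}, {"slide": [0.16, -0.02, 0.34], "dr": [0, 0, 0], "claw": 0.2}, {"slide": [0.16, -0.02, 0.34], "dr": [0, 0, 0], "claw": 0.2}, {"slide": [0.16, -0.02, 0.34], "dr": [0, 0, 0], "claw": 0.2}, {"slide": [0.16, -0.01, 0.34], "dr": [0, 0, 0], "claw": 0.2}, {"slide": [0.16, -0.01, 0.34], "dr": [0, 0, 0], "claw": 0.2}, {"slide": [0.16, -0.01, 0.34], "dr": [0, 0, 0], "claw": 0.2}, {"slide": [0, 0, 0], "dr": [0, 0, 0], "claw": 0.2}]}}

```text
clock: 18.5
tcp_pos: [0.5721, 0.0755, 0.039]
orientation: [-1.842, 2.029, -0.542]
wrist_force: [-3.3, -0.5, -0.9]
opening: 0.601
```

```bash
cat > tilt.py <<'E'
from m import *
s=cam('scene');o=env.get_obs();print(o['clock'],o['tcp_pos'].round(4),o['wrist_force'].round(1))
hs=holes(s,(295,130,400,282),1);print(len(hs));hs=hs[hs[:,1].argsort()];print(hs.round(1).tolist())
save(s,'y.png')
E
python3 tilt.py
```

```text
18.55 [0.5723 0.0755 0.0391] [-5.1  0.9  0.4]
27
[[337.9, 154.1], [363.2, 224.9], [352.6, 227.2], [341.9, 229.5], [331.1, 231.8], [320.3, 234.2], [365.9, 235.6], [355.3, 237.9], [344.6, 240.3], [333.8, 242.7], [322.8, 245.1], [368.7, 246.3], [358.1, 248.7], [347.3, 251.1], [309.2, 252.5], [336.5, 253.5], [325.6, 256.0], [371.5, 257.1], [360.9, 259.6], [350.1, 262.1], [339.3, 264.5], [328.3, 267.1], [374.3, 267.8], [363.6, 270.3], [352.7, 272.8], [341.9, 275.4], [331.0, 278.0]]
```

The plate is tipping, with its near hole rows rising evenly. Continuing the arc.

{"op": "drive_tool", "data": {"moves": [{"slide": [0.26, -0.025, 0.46], "dr": [0.12, 1.25, 0], "claw": 0.2}, {"slide": [0.26, -0.025, 0.46], "dr": [0.12, 1.25, 0], "claw": 0.2}, {"slide": [0.26, -0.025, 0.46], "dr": [0.12, 1.25, 0], "claw": 0.2}, {"slide": [0.26, -0.025, 0.46], "dr": [0.12, 1.25, 0], "claw": 0.2}, {"slide": [0.34, -0.03, 0.4], "dr": [0.12, 1.25, 0], "claw": 0.2}, {"slide": [0.34, -0.03, 0.4], "dr": [0.12, 1.25, 0], "claw": 0.2}, {"slide": [0.34, -0.03, 0.4], "dr": [0.12, 1.25, 0], "claw": 0.2}, {"slide": [0.34, -0.03, 0.4], "dr": [0.12, 1.25, 0], "claw": 0.2}]}}

```text
clock: 19.55
tcp_pos: [0.5979, 0.0732, 0.0748]
orientation: [-1.938, 2.135, -0.377]
wrist_force: [-2.1, 0.3, 0.1]
opening: 0.595
```

```bash
python3 tilt.py
```

```text
19.6 [0.6    0.073  0.0763] [-0.8 -1.   0.7]
26
[[357.6, 147.0], [369.5, 224.7], [358.3, 227.2], [347.1, 229.6], [335.8, 232.0], [324.3, 234.5], [371.2, 236.0], [360.2, 238.4], [349.0, 241.0], [337.7, 243.4], [326.4, 246.0], [373.0, 247.1], [362.0, 249.7], [350.9, 252.2], [339.7, 254.7], [328.4, 257.3], [374.7, 258.2], [363.8, 260.7], [352.8, 263.2], [341.7, 265.8], [376.3, 268.2], [330.4, 268.4], [365.4, 270.7], [354.5, 273.3], [343.4, 275.9], [332.2, 278.5]]
```

{"op": "drive_tool", "data": {"moves": [{"slide": [0.45, -0.04, 0.31], "dr": [0.12, 1.25, 0], "claw": 0.2}, {"slide": [0.45, -0.04, 0.31], "dr": [0.12, 1.25, 0], "claw": 0.2}, {"slide": [0.45, -0.04, 0.31], "dr": [0.12, 1.25, 0], "claw": 0.2}, {"slide": [0.42, -0.04, 0.31], "dr": [0.12, 1.25, 0], "claw": 0.2}, {"slide": [0.46, -0.045, 0.22], "dr": [0.12, 1.25, 0], "claw": 0.2}, {"slide": [0.46, -0.045, 0.22], "dr": [0.12, 1.25, 0], "claw": 0.2}, {"slide": [0.46, -0.045, 0.22], "dr": [0.12, 1.25, 0], "claw": 0.2}, {"slide": [0.46, -0.045, 0.22], "dr": [0.12, 1.25, 0], "claw": 0.2}]}}

```text
clock: 20.6
tcp_pos: [0.6337, 0.0698, 0.0952]
orientation: [-2.03, 2.236, -0.193]
wrist_force: [-1.1, 0.6, 0.9]
opening: 0.598
```

```bash
python3 tilt.py; python3 look.py g.png
```

```text
20.65 [0.6354 0.0696 0.0961] [1.4 0.5 0.2]
20
[[377.6, 233.9], [365.9, 236.4], [354.1, 239.0], [342.3, 241.7], [377.8, 244.1], [330.3, 244.3], [366.4, 246.7], [354.8, 249.3], [343.1, 251.9], [378.2, 254.0], [331.3, 254.6], [366.9, 256.7], [355.5, 259.2], [343.9, 261.9], [378.5, 263.7], [332.3, 264.6], [367.4, 266.3], [356.1, 268.9], [344.7, 271.6], [333.3, 274.2]]
20.75 [0.6341 0.0697 0.0953] [-1.3 -0.9 -0. ]
```

View pics/g.png

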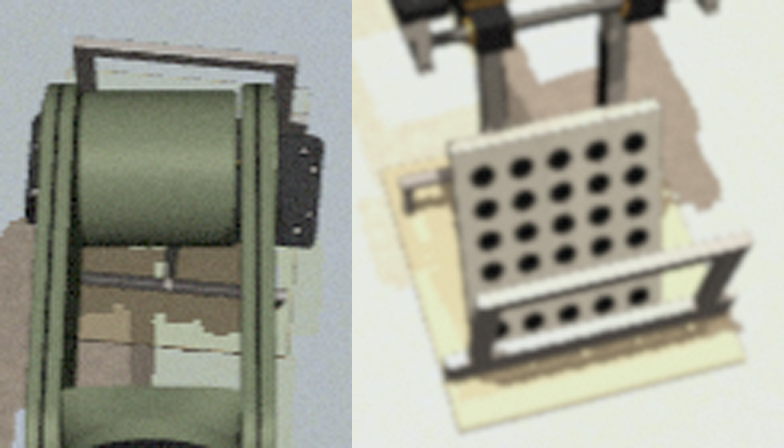

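The plate stands at about 70°, square and centred. Slower from here on.

{"op": "drive_tool", "data": {"moves": [{"slide": [0.26, -0.025, 0.08], "dr": [0.06, 0.62, 0], "claw": 0.2}, {"slide": [0.26, -0.025, 0.08], "dr": [0.06, 0.62, 0], "claw": 0.2}, {"slide": [0.26, -0.025, 0.06], "dr": [0.06, 0.62, 0], "claw": 0.2}, {"slide": [0.26, -0.025, 0.06], "dr": [0.06, 0.62, 0], "claw": 0.2}, {"slide": [0.26, -0.025, 0.06], "dr": [0.06, 0.62, 0], "claw": 0.2}, {"slide": [0.26, -0.025, 0.05], "dr": [0.06, 0.62, 0], "claw": 0.2}, {"slide": [0.26, -0.025, 0.05], "dr": [0.06, 0.62, 0], "claw": 0.2}, {"slide": [0.26, -0.025, 0.05], "dr": [0.06, 0.62, 0], "claw": 0.2}]}}

```text
clock: 21.75
tcp_pos: [0.6542, 0.0679, 0.1]
orientation: [-2.072, 2.283, -0.098]
wrist_force: [0.1, 0.5, -0.4]
opening: 0.602
```

```bash
python3 tilt.py
```

```text
21.8 [0.655  0.0677 0.1002] [-1.1 -0.2  0.6]
15
[[382.0, 242.0], [370.1, 244.6], [358.1, 247.3], [346.0, 250.0], [381.4, 251.0], [333.9, 252.8], [369.8, 253.6], [358.1, 256.3], [346.2, 259.1], [381.0, 259.6], [334.2, 261.7], [369.6, 262.3], [358.0, 265.0], [346.4, 267.7], [334.6, 270.4]]
```

{"op": "drive_tool", "data": {"moves": [{"slide": [0.15, -0.015, 0.02], "dr": [0.06, 0.62, 0], "claw": 0.2}, {"slide": [0.15, -0.015, 0.02], "dr": [0.06, 0.62, 0], "claw": 0.2}, {"slide": [0.15, -0.015, 0.02], "dr": [0.06, 0.62, 0], "claw": 0.2}, {"slide": [0.15, -0.015, 0.02], "dr": [0.06, 0.62, 0], "claw": 0.2}, {"slide": [0.15, -0.015, 0.02], "dr": [0.06, 0.62, 0], "claw": 0.2}, {"slide": [0.15, -0.015, 0.02], "dr": [0.06, 0.62, 0], "claw": 0.2}, {"slide": [0.15, -0.015, 0.02], "dr": [0.06, 0.62, 0], "claw": 0.2}, {"slide": [0.15, -0.015, 0.02], "dr": [0.06, 0.62, 0], "claw": 0.2}]}}

```text
clock: 22.8
tcp_pos: [0.6661, 0.0667, 0.1015]
orientation: [2.11, -2.325, -0.002]
wrist_force: [-0.8, -0.8, 1.1]
opening: 0.601
```

```bash
python3 tilt.py
```

```text
22.85 [0.6666 0.0666 0.1016] [-0.3 -0.9  0.5]
5
[[373.1, 251.0], [360.5, 253.6], [348.2, 264.4], [371.3, 266.6], [336.1, 274.8]]
```

{"op": "drive_tool", "data": {"moves": [{"slide": [0.1, -0.01, 0], "dr": [0, 0, 0], "claw": 0.2}, {"slide": [0.1, -0.01, 0], "dr": [0, 0, 0], "claw": 0.2}, {"slide": [0.1, -0.01, 0], "dr": [0, 0, 0], "claw": 0.2}, {"slide": [0.1, -0.01, 0], "dr": [0, 0, 0], "claw": 0.2}, {"slide": [0.1, -0.01, 0], "dr": [0, 0, 0], "claw": 0.2}, {"slide": [0.1, -0.01, 0], "dr": [0, 0, 0], "claw": 0.2}, {"slide": [0.1, -0.01, 0], "dr": [0, 0, 0], "claw": 0.2}, {"slide": [0.1, -0.01, 0], "dr": [0, 0, 0], "claw": 0.2}]}}

```text
clock: 23.85
tcp_pos: [0.674, 0.0659, 0.1015]
orientation: [2.111, -2.325, -0.001]
wrist_force: [0.6, 0.8, -0.0]
opening: 0.601
```

```bash
python3 look.py i.png
```

```text
23.95 [0.674  0.0659 0.1015] [-0.1 -0.2  0.4]
```

View pics/i.png

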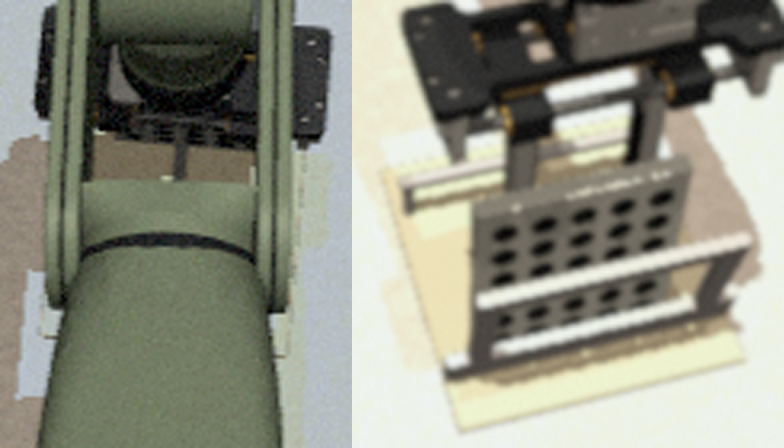

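It is nearly upright, standing on its end face with the top gap still open. I'll keep pushing gently past vertical.

{"op": "drive_tool", "data": {"moves": [{"slide": [0.15, -0.015, 0], "dr": [0, 0, 0], "claw": 0.2}, {"slide": [0.15, -0.015, 0], "dr": [0, 0, 0], "claw": 0.2}, {"slide": [0.15, -0.015, 0], "dr": [0, 0, 0], "claw": 0.2}, {"slide": [0.15, -0.015, 0], "dr": [0, 0, 0], "claw": 0.2}, {"slide": [0.15, -0.015, 0], "dr": [0, 0, 0], "claw": 0.2}, {"slide": [0.15, -0.015, 0], "dr": [0, 0, 0], "claw": 0.2}, {"slide": [0.15, -0.015, 0], "dr": [0, 0, 0], "claw": 0.2}, {"slide": [0.15, -0.015, 0], "dr": [0, 0, 0], "claw": 0.2}]}}

```text
clock: 24.95
tcp_pos: [0.6861, 0.0647, 0.1016]
orientation: [2.111, -2.325, -0.001]
wrist_force: [0.5, -0.0, -0.3]
opening: 0.602
```

{"op": "drive_tool", "data": {"moves": [{"slide": [0.15, -0.015, 0], "dr": [0, 0, 0], "claw": 0.2}, {"slide": [0.15, -0.015, 0], "dr": [0, 0, 0], "claw": 0.2}, {"slide": [0.15, -0.015, 0], "dr": [0, 0, 0], "claw": 0.2}, {"slide": [0.15, -0.015, 0], "dr": [0, 0, 0], "claw": 0.2}, {"slide": [0.1, -0.01, 0], "dr": [0, 0, 0], "claw": 0.2}, {"slide": [0.1, -0.01, 0], "dr": [0, 0, 0], "claw": 0.2}, {"slide": [0, 0, 0], "dr": [0, 0, 0], "claw": 0.2}, {"slide": [0, 0, 0], "dr": [0, 0, 0], "claw": 0.2}]}}

```text
clock: 25.95
tcp_pos: [0.6939, 0.0639, 0.1015]
orientation: [2.111, -2.325, -0.001]
wrist_force: [0.4, -0.0, 0.6]
opening: 0.598
```

```bash
python3 look.py j.png
```

```text
26.05 [0.6939 0.0639 0.1016] [ 0.2 -0.1 -0.3]
```

View pics/j.png

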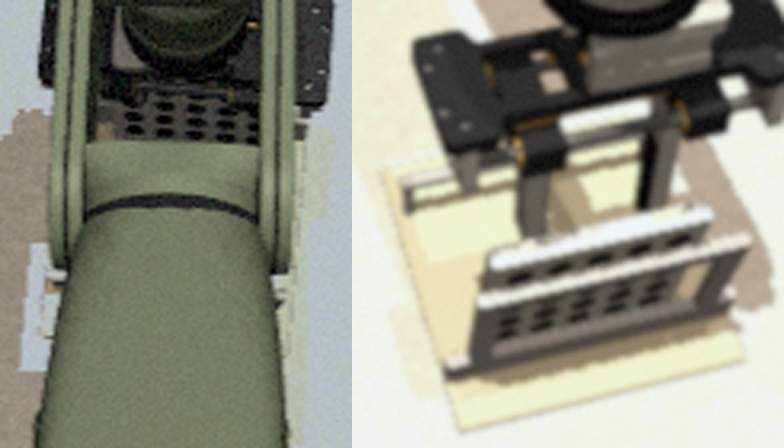

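The plate now leans back on the fence, its upper edge parallel to the rail. To make sure the foot is snug I'll retreat, tilt again, and press lightly low on the plate.

{"op": "drive_tool", "data": {"moves": [{"slide": [-2, 0.19, 0], "dr": [0, 0, 0], "claw": 0.2}, {"slide": [-3, 0.29, 0], "dr": [-1.0, -9.95, 0], "claw": 0.2}, {"slide": [0, 0, 0], "dr": [-1.0, -9.95, 0], "claw": 0.2}, {"slide": [0, 0, -2], "dr": [-0.9, -9.95, 0], "claw": 0.2}, {"slide": [0, 0, -2.5], "dr": [0, 0, 0], "claw": 0.2}, {"slide": [0, 0, -2.2], "dr": [0, 0, 0], "claw": 0.2}, {"slide": [0, 0, -2], "dr": [0, 0, 0], "claw": 0.2}, {"slide": [1, -0.1, 0], "dr": [0, 0, 0], "claw": 0.2}]}}

```text
clock: 27.05
tcp_pos: [0.652, 0.0674, 0.0131]
orientation: [-1.852, 2.041, -0.528]
wrist_force: [-0.3, 0.1, 0.7]
opening: 0.601
```

{"op": "drive_tool", "data": {"moves": [{"slide": [0.6, -0.06, 0], "dr": [0, 0, 0], "claw": 0.2}, {"slide": [0.6, -0.06, 0], "dr": [0, 0, 0], "claw": 0.2}, {"slide": [0.6, -0.06, 0], "dr": [0, 0, 0], "claw": 0.2}, {"slide": [0.3, -0.03, 0], "dr": [0, 0, 0], "claw": 0.2}, {"slide": [0.2, -0.02, 0], "dr": [0, 0, 0], "claw": 0.2}, {"slide": [0.2, -0.02, 0], "dr": [0, 0, 0], "claw": 0.2}, {"slide": [0.2, -0.02, 0], "dr": [0, 0, 0], "claw": 0.2}, {"slide": [0, 0, 0], "dr": [0, 0, 0], "claw": 0.2}]}}

```text
clock: 28.05
tcp_pos: [0.6814, 0.0646, 0.0156]
orientation: [-1.848, 2.038, -0.532]
wrist_force: [-0.2, -0.3, -0.4]
opening: 0.598
```

{"op": "drive_tool", "data": {"moves": [{"slide": [0.2, -0.02, 0], "dr": [0, 0, 0], "claw": 0.2}, {"slide": [0.2, -0.02, 0], "dr": [0, 0, 0], "claw": 0.2}, {"slide": [0.2, -0.02, 0], "dr": [0, 0, 0], "claw": 0.2}, {"slide": [0.2, -0.02, 0], "dr": [0, 0, 0], "claw": 0.2}, {"slide": [0.1, -0.01, 0], "dr": [0, 0, 0], "claw": 0.2}, {"slide": [0.1, -0.01, 0], "dr": [0, 0, 0], "claw": 0.2}, {"slide": [0, 0, 0], "dr": [0, 0, 0], "claw": 0.2}, {"slide": [0, 0, 0], "dr": [0, 0, 0], "claw": 0.2}]}}

```text
clock: 29.05
tcp_pos: [0.6913, 0.0636, 0.0155]
orientation: [-1.848, 2.038, -0.532]
wrist_force: [-0.5, -0.7, 0.3]
opening: 0.601
```

{"op": "drive_tool", "data": {"moves": [{"slide": [0.1, -0.01, 0], "dr": [0, 0, 0], "claw": 0.2}, {"slide": [0.1, -0.01, 0], "dr": [0, 0, 0], "claw": 0.2}, {"slide": [0.1, -0.01, 0], "dr": [0, 0, 0], "claw": 0.2}, {"slide": [0.1, -0.01, 0], "dr": [0, 0, 0], "claw": 0.2}, {"slide": [0.1, -0.01, 0], "dr": [0, 0, 0], "claw": 0.2}, {"slide": [0, 0, 0], "dr": [0, 0, 0], "claw": 0.2}, {"slide": [0, 0, 0], "dr": [0, 0, 0], "claw": 0.2}, {"slide": [0, 0, 0], "dr": [0, 0, 0], "claw": 0.2}]}}

```text
clock: 30.05
tcp_pos: [0.6931, 0.0635, 0.0146]
orientation: [-1.852, 2.042, -0.527]
wrist_force: [-15.0, 1.0, 11.0]
opening: 0.598
```

It contacts exactly where a flush plate should be, and holds 15 N, so it is seated. Retreating.

{"op": "drive_tool", "data": {"moves": [{"slide": [-0.5, 0.05, 0], "dr": [0, 0, 0], "claw": 0.2}, {"slide": [-1.5, 0.15, 0], "dr": [0, 0, 0], "claw": 0.2}, {"slide": [-2.5, 0.25, 0], "dr": [0, 0, 0], "claw": 0.2}, {"slide": [0, 0, 4], "dr": [0, 0, 0], "claw": 0.2}, {"slide": [0, 0, 5], "dr": [0, 0, 0], "claw": 0.2}, {"slide": [-4, 0, 4], "dr": [0, 0, 0], "claw": 0.2}, {"slide": [-5, 0, 3], "dr": [1, 9.95, 0], "claw": 0.2}, {"slide": [-5, 0, 3], "dr": [1, 9.95, 0], "claw": 0.2}]}}

```text
clock: 31.05
tcp_pos: [0.5128, 0.0676, 0.2037]
orientation: [-2.03, 2.239, -0.192]
wrist_force: [1.0, -0.5, -0.4]
opening: 0.6
```

{"op": "drive_tool", "data": {"moves": [{"slide": [-4, -4, 2], "dr": [0.9, 9.95, 0], "claw": 0.2}, {"slide": [-3, -5, 0], "dr": [0, 0, 0], "claw": 0.2}, {"slide": [-1, -6, 0], "dr": [0, 0, 0], "claw": 0.2}, {"slide": [-1, -6, 0], "dr": [0, 0, 0], "claw": 0.2}, {"slide": [0, -6, 0], "dr": [0, 0, 0], "claw": 0.2}, {"slide": [0, 0, 0], "dr": [0, 0, 0], "claw": 0.2}, {"slide": [0, 0, 0], "dr": [0, 0, 0], "claw": 0.2}, {"slide": [0, 0, 0], "dr": [0, 0, 0], "claw": 0.2}]}}

```text
clock: 32.05
tcp_pos: [0.4258, -0.2011, 0.2225]
orientation: [2.111, -2.324, 0.003]
wrist_force: [0.1, -0.1, 1.3]
opening: 0.599
```

```bash
python3 look.py k.png; python3 - <<'E'
from m import *
t=cam('top')
# bystander shift vs start
a=cv2.imread('pics/top0.png');b=cv2.cvtColor(t['frame'],cv2.COLOR_RGB2BGR);save(t,'top1.png')
d=cv2.absdiff(a,b).max(2)
for n,(x0,y0,x1,y1) in dict(bottle=(195,175,245,230),beaker=(390,205,432,255),spanner=(392,262,422,336)).items():
    A,B=[cv2.cvtColor(q[y0:y1,x0:x1],cv2.COLOR_BGR2GRAY).astype(np.float32) for q in(a,b)]
    print(n,'diff',d[y0:y1,x0:x1].mean().round(2),'shift',cv2.phaseCorrelate(A,B,cv2.createHanningWindow(A.shape[::-1],cv2.CV_32F)))
h=holes(t,(285,185,345,225),1);print(len(h),h[h[:,1].argsort()].round(1).tolist())
E
```

```text
32.15 [ 0.426  -0.2013  0.2227] [ 0.6 -1.  -0.3]
bottle diff 8.05 shift ((-0.0894596763022335, 0.0587908564043893), 0.9554185400009155)
beaker diff 7.64 shift ((0.46381514022098713, 0.146061813051805), 0.9844062370724148)
spanner diff 18.31 shift ((-0.0364329681465172, 0.4180017929204638), 0.8310433808432685)
1 [[295.9, 201.8]]
```

View pics/k.png

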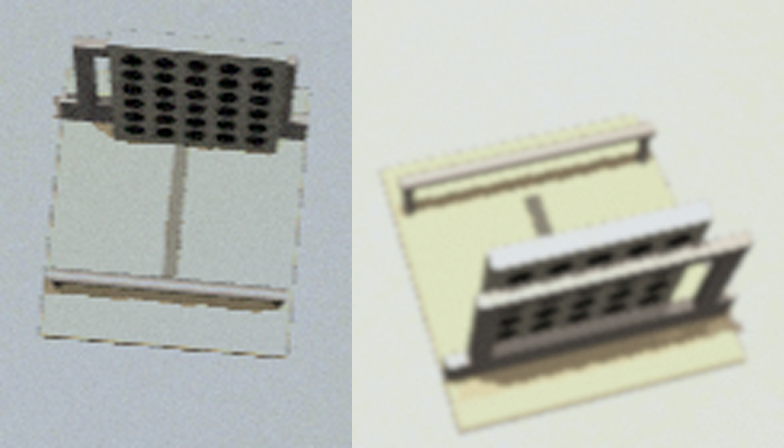

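```bash
python3 -c "
from plant import env
print(env.sign_off())"
```

```text
the job is handed in; nothing more can be done
None
```

The plate is standing on its lower end against the backrest, and the job is handed in at about 32 s of robot time. The sign-off gives no verdict, so this rests on my own checks.

- **How it went:** I pushed the plate level about 16 mm until it stopped on the fence. I then tipped it up from under the raised edge with both fingers tilted, past vertical, until it leaned on the backrest. A light push low down met it within about 1 mm of where a flush plate should be, and it held 15 N. The arm then withdrew.
- **Plate at the end:** the last picture shows it leaning on the fence with its lower edge parallel to the foot. It is about 12 mm off centre but inside the stand's width. I didn't measure its final lean angle: the hole detector found too few holes on the upright plate.
- **Bystanders:** matched against the start picture, the bottle moved 0.1 px, and the beaker and spanner under 0.5 px (about 1 mm). I put that down to the arm's changed shadow, but did not confirm it. The arm went nowhere near them.
- **What disagreed:** the fingertips ended about 19 mm short of the reported TCP. My first attempt to get under the edge therefore only touched the plate's end face at about 5 N. The plate did not move, and I corrected for the offset.

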